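# Lean the long work board against the drying stand

## Task

Take the longer of the two wooden boards out of the rack and lean it squarely against the upright wall of the grey metal stand to dry: its whole lower end on the base plate, close behind the low lip so that it cannot slide away. Leave the shorter board standing in the rack.

Things in the scene. Friction and masses are not known exactly. Their poses are not given: they have to be found in the camera images.
- long_board: The longer plywood board: 60 mm wide (x), 10 mm thick (y), 170 mm long (z), 0.12 kg, black rubber strip round the bottom 10 mm. It starts upright in one of the rack's slots, lower end down, top edge free. Origin: centre of its lower end face; z points to its upper end. Both faces are alike.
- long_board_top (a point): Centre of the upper end face of the longer board, 170 mm from its origin.
- short_board: The shorter plywood board, the same but 110 mm long; it stands in the rack's other slot. Origin: centre of its lower end face, z up.
- rack: Fixed board rack. Dark base plate 90 x 120 x 8 mm (x, y, z); two grey slots open at the top, centred at y = +35 and -35 mm, each 12 mm wide (y), 66 mm long (x), floor at z = 8, rim at z = 38. Boards stand in them with their width along x; which board is in which slot varies. Origin: centre of the underside.
- stand: Fixed grey metal stand. Base plate 130 mm wide (x), y -41 to +63 mm, top at z = 6. Black rubber lip 12 mm high, 8 mm thick, inner face at y = -25. Upright wall 130 mm wide, 8 mm thick, face at y = +25, top at z = 106, low gussets behind. Origin on the underside midway from lip to wall; y points to the wall. A long board with its foot at the lip leans on the wall's top edge at about 21 degrees.
Not all that is in view belongs to the job. What is shaped like the long_board but blue or purple is not meant.

How it is judged:
By the outcome, as a careful person would: the job done as asked, in the order asked, and still so for the second after the job is handed in, with the robot touching nothing.
It also fails if it takes over 42 s, if anything falls off the work surface, if the arm or the gripper's body presses on something with over 40 N, if the wrist force passes 120 N, or if a joint passes its speed limit or range.

## Robot

A 6-joint arm with a two-finger parallel gripper is mounted at the origin on a cart in front of the work surface, level with it; the furniture and walls round the work are solid. World frame = base frame: x ahead of the robot, y to its left, z up, the work surface at z = 0. Lengths are in m, angles in degrees, forces in N, time in s.
With the tool pointing down it reaches from about 0.35 to 0.875 m from the base axis. Payload 4.2 kg.
Tool frame: the origin (TCP) lies at the very end of the fingers, on their centre line; the grasp point (between the pads) lies 19 mm behind it; z points along the fingers, y is the line along which they close (so a half turn about z gives the same grasp; the last joint's range is limited). The gripper opens to 87 mm and grips with 3 to 60 N. Pads are 19 mm wide; open, the fingers measure 117 mm over their backs; the gripper's body (75 mm by 190 mm) begins 51 mm behind the grasp point.
Start: joints at [-48.724, 22.042, 0.453, 0, -68.411, -14.817], TCP at [0.278, -0.56, 0.223] pointing down, gripper open.
Joint ranges: [-179.83, 179.83], [-69.29, 118.12], [-61.27, 80.66], [-181.25, 117.63], [-171.15, -9.14], [-177.46, 177.46]. Speed limits (degrees/s): [159.86, 159.86, 180, 180, 180, 180].

## Interface

Orientations are given as a 3x3 rotation matrix whose columns are the frame's x, y, z axes.
In Python, from station import sense, cams, r gives the robot as it stands. The module is installed in compiled form; this text tells all that it offers.
- The arm moves only by the tool step_arm, never from a script. Its argument "targets" is text: rows parted by semicolons, each of 4 numbers parted by spaces: the shift along the tool's x, y, z in cm, then the turn about the tool's z in degrees. In form: x y z turn; .... A call has 1 to 12 rows; each row shifts and turns the commanded pose from where the row before left it, along the tool's axes as they then stand; what a row does not reach is not made up. A row lasts 1/12 s, in which the tool goes at most 41.7 mm and 7.16 degrees, less where a joint would pass 70% of its speed; a pose out of reach is approached as far as the arm can. A call with a gripper value outside its range is refused whole. "claw" is the finger opening in cm, from 0 to 8.7, set as the call begins (left out, the last holds). The fingers move at their own pace and stop on an object; the grip force is fixed at half the most. Time passes only in rows, so rows that do not move let the fingers close. It gives the time, the measured TCP pose, the force, the opening and the grip force at its end, in the units of the state.
- sense(): the state, without advancing time (a new reading comes with each control period).
- cams.capture(name): name is "scene" or "top"; returns a dict with "frame" (384x512x3 uint8, blue, green, red), "vertical_fov" (degrees; the focal length in pixels is half the picture's height over the tangent of half this angle, whatever the lens; pixels are square), "cx", "cy" (the principal point, pixels), "dist_coeffs" ([k1, k2, p1, p2, k3] as OpenCV has them; the pictures are not rectified), "eye" and "rotation" of the camera in the world. Camera axes: x right, y down, z forward; pixel columns grow to the right and rows downward; lengths in m; the calibration is good to about 2 mm. A picture is of the moment at which its call begins. There is no depth.
- r.finish_job(): hands the job in; it is judged then, once.
The state is a dict: "time_s": time; "joints": joint angles; "joint_velocities": joint speeds; "effort": joint torques, N m; "tcp_pos": TCP position; "ee_rot": TCP orientation; "wrist_force": force on the tool from outside, world axes, zero at the start; "moment": the same for the moment, N m; "gripper_width": opening from 0.0 (shut) to 1.0 (fully open); "gripper_force": force on a finger pad.
Only numpy, scipy, OpenCV 4.12 (cv2) and the standard library are available. Lean on these libraries where they do the work, as an engineer would, in place of code of your own. Each camera call takes 0.05 s, during which the arm holds its last target. There are 200 camera calls.

## Working session

There is one attempt and no reset: what is moved stays moved. The work goes in short steps, Python scripts to look and compute and a tool call to move; the robot and the scene stay as the last step left them, time stands still between calls to the robot, and variables do not carry over. Pictures are saved under pics/ and viewed, at most 12 in all, crops included, and the job is handed in when it is done.

Besides the shell and the picture viewer there is one more tool, called after "Request:" in YAML: its name, and indented under it one key for each argument. step_arm: Moves the arm, as the interface text tells. Its arguments: {"type":"object","properties":{"targets":{"type":"string"},"claw":{"type":"number"}},"required":["targets"]}

```bash
mkdir -p pics; cat > h.py <<'E'
import cv2, numpy as np, pickle
from station import sense, cams, r
def grab(n,tag):
    c=cams.capture(n); pickle.dump(c,open(f'pics/{tag}.pkl','wb')); cv2.imwrite(f'pics/{tag}.png',c['frame']); return c
def K(c):
    f=c['frame'].shape[0]/2/np.tan(np.radians(c['vertical_fov'])/2)
    return np.array([[f,0,c['cx']],[0,f,c['cy']],[0,0,1]])
def ray(c,uv):
    p=cv2.undistortPoints(np.array([[uv]],float),K(c),np.array(c['dist_coeffs'],float))[0,0]
    return np.array(c['eye']),np.array(c['rotation'])@np.array([p[0],p[1],1])
def atz(c,uv,z):
    e,d=ray(c,uv); return e+d*(z-e[2])/d[2]
def proj(c,P):
    R=np.array(c['rotation']); P=(np.atleast_2d(P)-c['eye'])@R
    return cv2.projectPoints(P,np.zeros(3),np.zeros(3),K(c),np.array(c['dist_coeffs'],float))[0][:,0]
E
python3 - <<'E'
from h import *
a=grab('scene','s0');b=grab('top','t0')
for c in(a,b): print(c['eye'],np.round(c['rotation'],3).tolist(),c['vertical_fov'])
cv2.imwrite('pics/both.png',cv2.resize(np.hstack([a['frame'],b['frame']]),(800,300)))
print(sense())
E
```

```text
[-0.41631504 -0.55350331  0.63967066] [[0.462, -0.389, 0.797], [-0.887, -0.192, 0.421], [-0.011, -0.901, -0.434]] 48.46846975190736
[ 0.42547906 -0.07732601  1.15860187] [[-0.001, -0.995, 0.103], [-1.0, -0.002, -0.028], [0.028, -0.103, -0.994]] 49.531767920960235
{'time_s': 0.1, 'joints': array([-4.87245023e+01,  2.20880694e+01,  3.86002661e-01, -2.62998268e-02,
       -6.84120080e+01, -1.48177254e+01]), 'joint_velocities': array([-0.00923661, -0.02918888,  0.11196307,  0.12645623, -0.04670621,
       -0.04179097]), 'effort': array([-5.29108020e-04, -3.91689777e+01,  1.87936592e+01,  4.23196793e+00,
        1.34320339e-02, -7.20609023e-05]), 'tcp_pos': array([ 0.27824055, -0.55902809,  0.22153743]), 'ee_rot': array([[-8.95338346e-01, -4.45385520e-01, -9.92610115e-04],
       [-4.45386616e-01,  8.95336586e-01,  1.77784978e-03],
       [ 9.68916021e-05,  2.03387234e-03, -9.99997927e-01]]), 'wrist_force': array([-0.6176388 ,  0.08591759, -0.26040547]), 'moment': array([ 0.00259135, -0.01950482,  0.03332518]), 'gripper_force': 0.0, 'gripper_width': 0.9982567209527485}
```

View pics/s0.png

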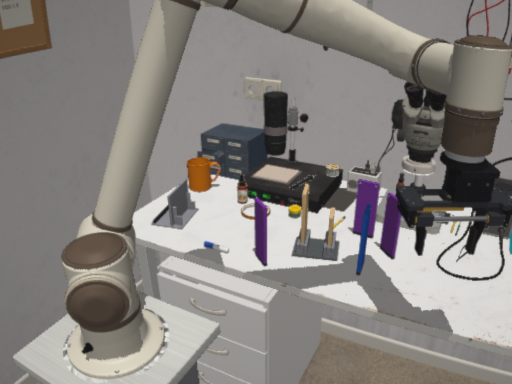

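View pics/t0.png

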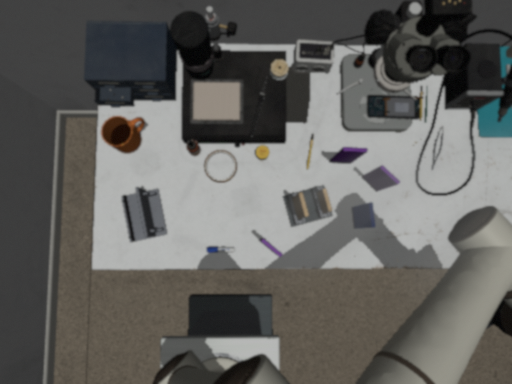

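The scene view shows the rack at about (317,247), with a tall plywood board at (306,215) and a short one at (332,232). The purple and blue boards at (260,230), (367,208), (390,225) and (364,238) are decoys. The stand is at scene (175,210) and top (144,214). The plywood board at (306,215) fits the description: it is wood-coloured, in the rack and the taller of the two. I'll confirm that in an enlarged crop.

```bash
python3 - <<'E'
from h import *
a=cv2.imread('pics/s0.png');b=cv2.imread('pics/t0.png')
z=lambda i,x,y,w,h,s:cv2.resize(i[y:y+h,x:x+w],None,fx=s,fy=s,interpolation=cv2.INTER_CUBIC)
# top: rack (280..336,180..229) & stand(116..172,...) x7 ; scene rack & stand
r1=np.hstack([z(b,278,178,57,42+8,7),z(b,116,182,57,50+8,7)[:350] if 0 else z(b,116,188,57,50+5,7)[:350]])
cv2.imwrite('pics/c1.png',np.vstack([r1]))
r2=np.hstack([z(a,285,180,65,85,6),z(a,148,170,65,85,6)])
cv2.imwrite('pics/c2.png',r2); print(r1.shape,r2.shape)
E
```

```text
(350, 798, 3) (510, 780, 3)
```

View pics/c1.png

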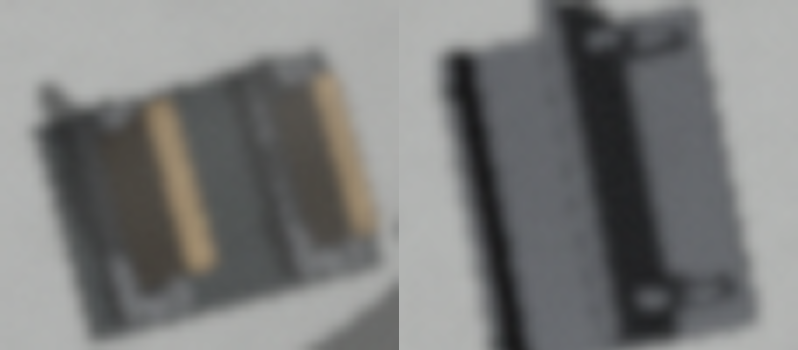

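View pics/c2.png

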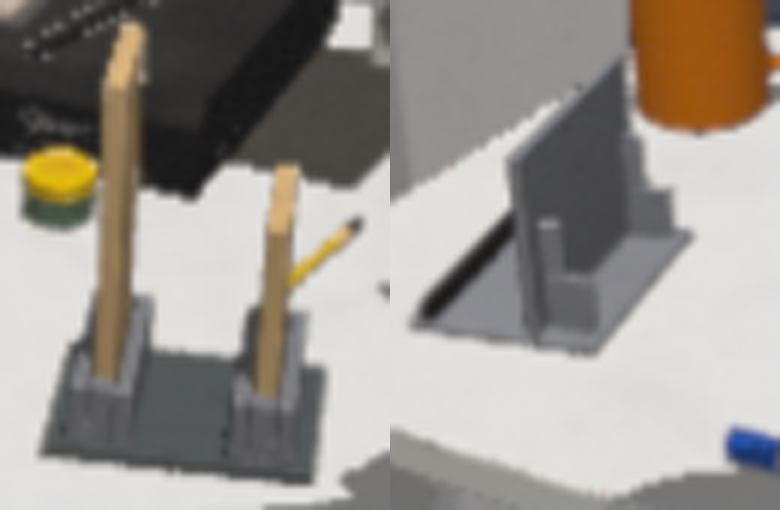

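Crop c1 (top view) shows the long board's top face centred at crop (180,186) and the short board's at (342,150). In the stand crop, the lip is on the left and the wall is to the right of it. Crop c2 (scene view) confirms that the plywood board in the left slot is the long one, with its top at crop (124,55). Next I'll fit the poses.

```bash
cat >> h.py <<'E'
from scipy.optimize import least_squares
def world(p,L):
    c,s=np.cos(p[2]),np.sin(p[2]); L=np.atleast_2d(L)
    return L@np.array([[c,-s,0],[s,c,0],[0,0,1]]).T+[p[0],p[1],0]
def fit(p0,obs): # obs: list (cam, local, uv)
    f=lambda p:np.concatenate([(proj(c,world(p,l))-uv).ravel() for c,l,uv in obs])
    s=least_squares(f,p0); return s.x,s.fun
E
python3 - <<'E'
from h import *
a=pickle.load(open('pics/s0.pkl','rb'));b=pickle.load(open('pics/t0.pkl','rb'))
cr=lambda P,o,k,sh=0:(np.array(P,float)-[sh,0]+.5)/k-.5+o
m=.001
# rack: local y+ = world left
rt=cr([(95,335),(385,265),(38,128),(322,50)],(278,178),7)
rl=np.array([(-45,60,8),(-45,-60,8),(45,60,8),(45,-60,8)])*m
rs=cr([(70,345),(42,452),(315,480),(325,368)],(285,180),6)
rsl=np.array([(45,60,8),(-45,60,4),(-45,-60,4),(45,-60,8)])*m
for o in([(b,rl,rt),(a,rsl,rs)],[(b,rl,rt)],[(a,rsl,rs)]):
    x,e=fit([.45,-.1,0.2],o);print('rack',x[:2],np.degrees(x[2]),np.round(e,1))
st=cr([(441,55),(695,8),(755,315)],(116,188),7,399)
sl=np.array([(-65,-41,6),(-65,63,6),(65,63,6)])*m
ss=cr([(412,325),(595,350),(692,235),(510,158),(622,62)],(148,170),6,390)
ssl=np.array([(65,-41,4),(65,63,4),(-65,63,6),(65,25,106),(-65,25,106)])*m
for o in([(b,sl,st),(a,ssl,ss)],[(b,sl,st)],[(a,ssl,ss)]):
    x,e=fit([.45,.25,np.pi+.2],o);print('stand',x[:2],np.degrees(x[2]),np.round(e,1))
tc=cr([(180,186),(147,103),(172,97),(188,275),(215,265)],(278,178),7)
for q in tc:print('boardtop',atz(b,q,.178))
q=cr([(124,55)],(285,180),6)[0];print('scene',atz(a,q,.178))
for q in cr([(342,150),(328,75),(362,230)],(278,178),7):print('short',atz(b,q,.118))
E
```

```text
rack [ 0.50446344 -0.24214319] 14.963220317727043 [ 0.   1.6  0.2  0.4 -0.4 -0.2  0.3 -0.  -0.  -1.6 -0.2 -0.4  0.3 -0.
  0.6 -1. ]
rack [ 0.50563676 -0.24210925] 14.704888266770109 [-0.1  1.1  0.1  0.  -0.4 -0.8  0.4 -0.4]
rack [ 0.50109493 -0.2429436 ] 15.41824691861451 [-0.4 -0.9 -0.3  0.4  0.3  0.7  0.4 -0.5]
stand [0.47679308 0.21880979] 192.2440390345118 [-0.3  0.3  0.7 -0.8  1.2  1.4 -0.7 -0.3  0.4  0.1  1.  -1.5 -0.9 -0.5
 -0.9 -2.6]
stand [0.4777923  0.22044775] 191.9251451692925 [-0.8 -0.1  0.3 -1.1  0.5  1.2]
stand [0.47307776 0.21501346] 192.0729870907793 [-0.6  0.5  0.6  1.   1.4 -0.7 -0.7  0.3 -0.6 -1.9]
boardtop [ 0.49648174 -0.20750994  0.178     ]
boardtop [ 0.52469399 -0.1966092   0.178     ]
boardtop [ 0.5267564  -0.20514262  0.178     ]
boardtop [ 0.4663938  -0.20986209  0.178     ]
boardtop [ 0.46976776 -0.21904773  0.178     ]
scene [ 0.49167531 -0.20888905  0.178     ]
short [ 0.51387788 -0.27415823  0.118     ]
short [ 0.54104271 -0.26955683  0.118     ]
short [ 0.48505515 -0.28086852  0.118     ]
```

Request:
step_arm:
  targets: "0 0 -3.5 0; 0 0 -3.5 0; 0 0 -2 0; 0 0 0 6; 0 0 0 6; 0 0 0 0"
  claw: 5

```text
time_s: 0.6
tcp_pos: [0.2785, -0.5592, 0.3124]
ee_rot: [[-0.969, -0.248, 0.0], [-0.248, 0.969, 0.001], [-0.0, 0.0, -1.0]]
wrist_force: [-0.4, 0.3, 0.1]
gripper_width: 0.636
gripper_force: 0.0
```

```bash
cat >> h.py <<'E'
def go(t):
    s=sense();R=s['ee_rot'];d=R.T@(np.array(t)-s['tcp_pos'])*100
    print('t',round(s['time_s'],2),'tcp',np.round(s['tcp_pos'],4),'yang',np.degrees(np.arctan2(R[1,1],R[0,1])).round(2),'zax',np.round(R[:,2],3),'F',np.round(s['wrist_force'],1),'gw',round(s['gripper_width'],3),round(s['gripper_force'],1)); print('d cm',np.round(d,2))
E
python3 - <<'E'
from h import *
go([.495,-.208,.31])
a=pickle.load(open('pics/s0.pkl','rb'))
for n,foot,top in(('purpleL',(264,263),(260,198)),('blue',(361,272),(366,205)),('p2',(390,255),(390,193)),('p3',(367,237),(367,180))):
    g=atz(a,foot,0)
    z=least_squares(lambda z:proj(a,[g[0],g[1],z[0]])[0]-top,[.15]).x; print(n,g,z)
E
```

```text
t 0.6 tcp [ 0.2785 -0.5592  0.3124] yang 104.35 zax [ 0.     0.001 -1.   ] F [-0.4  0.3  0.1] gw 0.636 0.0
d cm [-29.68  28.66   0.26]
purpleL [ 0.38454282 -0.14616883  0.        ] [0.18649193]
blue [ 0.4561145  -0.38057018  0.        ] [0.187402]
p2 [ 0.56253207 -0.43064756  0.        ] [0.17920549]
p3 [ 0.6246058  -0.35148345  0.        ] [0.17463327]
```

Request:
step_arm:
  targets: "-2.7 2.6 0 0; -2.7 2.6 0 0; -2.7 2.6 0 0; -2.7 2.6 0 0; -2.7 2.6 0 0; -2.7 2.6 0 0; -2.7 2.6 0 0; -2.7 2.6 0 0; -2.7 2.6 0 0; -2.7 2.6 0 0; -2.7 2.6 0 0; 0 0 0 0"

```text
time_s: 1.6
tcp_pos: [0.4971, -0.204, 0.3115]
ee_rot: [[-0.966, -0.258, -0.0], [-0.258, 0.966, 0.001], [0.0, 0.001, -1.0]]
wrist_force: [-0.4, 0.3, -1.0]
gripper_width: 0.573
gripper_force: 0.0
```

```bash
python3 - <<'E'
from h import *
go([.495,-.208,.143])
E
```

```text
t 1.6 tcp [ 0.4971 -0.204   0.3115] yang 104.97 zax [-0.     0.001 -1.   ] F [-0.4  0.3 -1. ] gw 0.573 0.0
d cm [ 0.31 -0.35 16.85]
```

Request:
step_arm:
  targets: "0.3 -0.35 0 0; 0 0 3.5 0; 0 0 3.5 0; 0 0 3.5 0; 0 0 3.5 0; 0 0 2 0; 0 0 1.6 0; 0 0 0 0; 0 0 0 0"

```text
time_s: 2.35
tcp_pos: [0.4916, -0.2137, 0.136]
ee_rot: [[-0.968, -0.249, -0.002], [-0.249, 0.968, -0.0], [0.002, 0.0, -1.0]]
wrist_force: [0.1, -0.7, 0.9]
gripper_width: 0.573
gripper_force: 0.0
```

```bash
python3 - <<'E'
from h import *
go([.495,-.208,.135])
a=grab('scene','s1');b=grab('top','t1')
z=lambda i,x,y,w,h,s:cv2.resize(i[y:y+h,x:x+w],None,fx=s,fy=s,interpolation=cv2.INTER_CUBIC)
cv2.imwrite('pics/c3.png',np.hstack([z(a['frame'],250,150,110,120,3.6),z(b['frame'],250,150,110,120,3.6)]))
E
```

```text
t 2.35 tcp [ 0.4916 -0.2137  0.136 ] yang 104.44 zax [-0.002 -0.    -1.   ] F [ 0.1 -0.7  0.9] gw 0.573 0.0
d cm [-0.47  0.47  0.1 ]
```

View pics/c3.png

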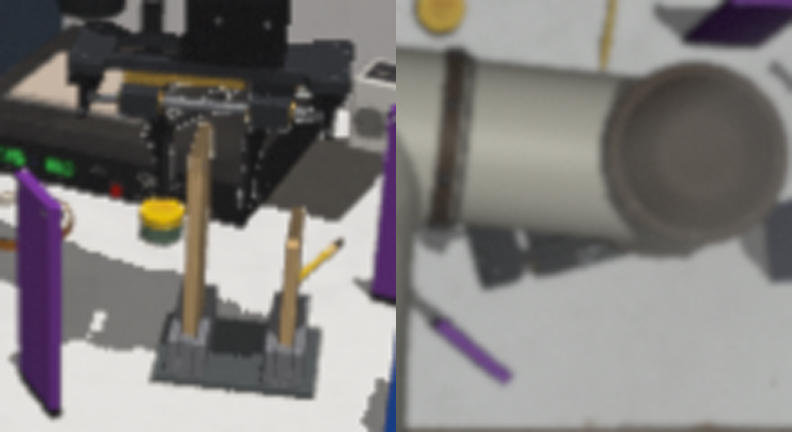

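The scene crop shows the long board's top at about crop (203,130), between the two fingers at (165,165) and (240,180). Before closing, I'll correct the remaining 5 mm offset.

Request:
step_arm:
  targets: "-0.4 0.45 0 0; 0 0 0 0; 0 0 0 0; 0 0 0 0"

```text
time_s: 2.78
tcp_pos: [0.4957, -0.207, 0.1372]
ee_rot: [[-0.968, -0.25, 0.001], [-0.25, 0.968, -0.0], [-0.001, -0.0, -1.0]]
wrist_force: [-0.5, 0.3, -0.2]
gripper_width: 0.574
gripper_force: 0.0
```

Request:
step_arm:
  targets: "0 0 0 0; 0 0 0 0; 0 0 0 0; 0 0 0 0; 0 0 0 0; 0 0 0 0; 0 0 0 0; 0 0 0 0; 0 0 0 0; 0 0 0 0"
  claw: 0

```text
time_s: 3.62
tcp_pos: [0.4954, -0.2072, 0.1365]
ee_rot: [[-0.968, -0.25, -0.0], [-0.25, 0.968, 0.0], [0.0, 0.0, -1.0]]
wrist_force: [-0.5, -0.5, 0.4]
gripper_width: 0.111
gripper_force: 30.0
```

```bash
python3 - <<'E'
from h import *
go([.495,-.208,.135])
E
```

```text
t 3.62 tcp [ 0.4954 -0.2072  0.1365] yang 104.45 zax [-0.  0. -1.] F [-0.5 -0.5  0.4] gw 0.111 30.0
d cm [ 0.05 -0.07  0.15]
```

Request:
step_arm:
  targets: "0 0 -1 0; 0 0 -2 0; 0 0 -2 0; 0 0 -2.5 0; 0 0 -2.5 0; 0 0 -2.5 0; 0 0 -2.5 0; 0 0 -2.5 0; 0 0 -2 0; 0 0 -1.5 0; 0 0 0 0; 0 0 0 0"

```text
time_s: 4.62
tcp_pos: [0.4953, -0.207, 0.3471]
ee_rot: [[-0.968, -0.25, 0.002], [-0.25, 0.968, 0.0], [-0.002, 0.0, -1.0]]
wrist_force: [0.3, -0.5, -1.4]
gripper_width: 0.114
gripper_force: 30.0
```

```bash
python3 - <<'E'
from h import *
th=np.radians(192.1); y=np.array([-np.sin(th),np.cos(th)])
for l in(-.012,):
  p=np.array([.4765,.219])+l*y; print(y,p); go([*p,.345])
a=grab('scene','s2')
cv2.imwrite('pics/c4.png',a['frame'])
E
```

```text
[ 0.20961856 -0.97778324] [0.47398458 0.2307334 ]
t 4.62 tcp [ 0.4953 -0.207   0.3471] yang 104.45 zax [ 0.002  0.    -1.   ] F [ 0.3 -0.5 -1.4] gw 0.114 30.0
d cm [-8.86 42.92  0.23]
```

View pics/c4.png

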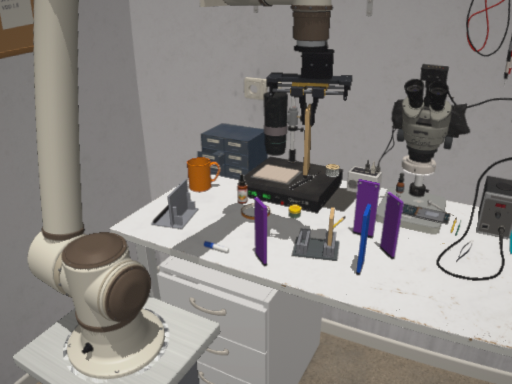

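The long board is held clear of the rack, with its lower end at (307,175), and the short board is still standing at (331,230). The way to the stand is clear.

Request:
step_arm:
  targets: "-0.3 1.5 0 0; -0.6 3 0 0; -0.75 3.7 0 0; -0.75 3.7 0 0; -0.75 3.7 0 0; -0.75 3.7 0 0; -0.75 3.7 0 0; -0.75 3.7 0 0; -0.75 3.7 0 0; -0.75 3.7 0 0; -0.75 3.5 0 0; -0.6 3 0 0"

```text
time_s: 5.67
tcp_pos: [0.4727, 0.2085, 0.3447]
ee_rot: [[-0.968, -0.251, -0.003], [-0.251, 0.968, -0.002], [0.003, -0.001, -1.0]]
wrist_force: [0.4, -0.6, -0.8]
gripper_width: 0.117
gripper_force: 30.0
```

Request:
step_arm:
  targets: "-0.4 2 0 0; 0 0 0 1.2; 0 0 0 1.2; 0 0 0 0; 0 0 0 0; 0 0 0 0; 0 0 0 0"

```text
time_s: 6.25
tcp_pos: [0.4729, 0.226, 0.3467]
ee_rot: [[-0.978, -0.208, 0.0], [-0.208, 0.978, 0.0], [-0.0, 0.0, -1.0]]
wrist_force: [-0.3, 0.1, -0.8]
gripper_width: 0.112
gripper_force: 30.0
```

```bash
python3 - <<'E'
from h import *
go([.474,.2307,.205])
a=grab('scene','s3');b=grab('top','t3')
# refine stand from fresh view: crop
z=lambda i,x,y,w,h,s:cv2.resize(i[y:y+h,x:x+w],None,fx=s,fy=s,interpolation=cv2.INTER_CUBIC)
cv2.imwrite('pics/c5.png',z(a['frame'],140,110,80,125,4.8))
E
```

```text
t 6.25 tcp [0.4729 0.226  0.3467] yang 101.99 zax [ 0.  0. -1.] F [-0.3  0.1 -0.8] gw 0.112 30.0
d cm [-0.21  0.44 14.17]
```

View pics/c5.png

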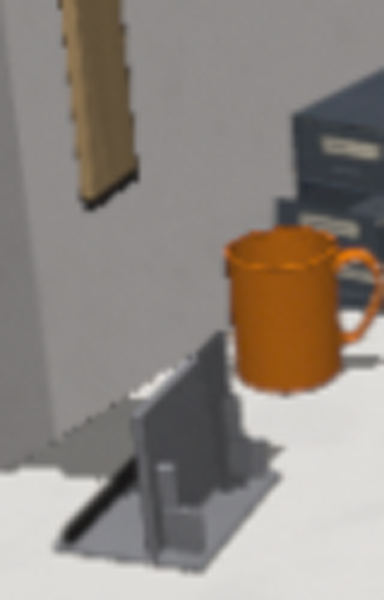

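The crop shows the held board's lower end at crop (110,190), above the stand. The lip is at (100,500) and the wall's top edge runs from (135,415) to (222,335). Now I'll lower the board between them and look from near.

Request:
step_arm:
  targets: "-0.2 0.45 0 0; 0 0 2.5 0; 0 0 2.5 0; 0 0 2.5 0; 0 0 2.5 0; 0 0 2.5 0; 0 0 2.5 0; 0 0 1.8 0; 0 0 0 0; 0 0 0 0; 0 0 0 0"

```text
time_s: 7.27
tcp_pos: [0.4748, 0.2324, 0.18]
ee_rot: [[-0.978, -0.209, 0.002], [-0.209, 0.978, 0.001], [-0.003, 0.001, -1.0]]
wrist_force: [-0.3, 0.6, 0.0]
gripper_width: 0.109
gripper_force: 30.0
```

```bash
python3 - <<'E'
from h import *
go([.474,.2307,.138])
a=grab('scene','s4')
z=lambda i,x,y,w,h,s:cv2.resize(i[y:y+h,x:x+w],None,fx=s,fy=s,interpolation=cv2.INTER_CUBIC)
cv2.imwrite('pics/c6.png',z(a['frame'],140,135,80,100,6))
E
```

```text
t 7.27 tcp [0.4748 0.2324 0.18  ] yang 102.09 zax [ 0.002  0.001 -1.   ] F [-0.3  0.6  0. ] gw 0.109 30.0
d cm [ 0.13 -0.16  4.2 ]
```

View pics/c6.png

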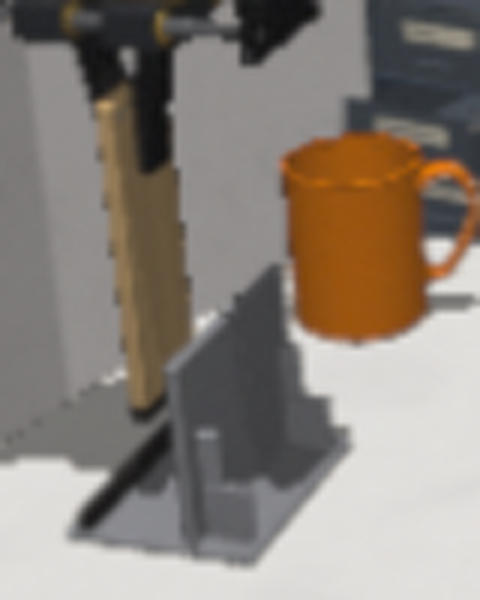

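The near lower corner of the board is at crop (133,415). The lip runs from (85,520) to (168,428), and the wall's near top corner is at (170,362). I'll check these against the model.

```bash
python3 - <<'E'
from h import *
a=pickle.load(open('pics/s4.pkl','rb'))
p=[.4765,.219,np.radians(192.1)]
L=np.array([(65,-41,4),(65,63,4),(-65,63,6),(65,25,106),(-65,25,106),(65,-33,18),(65,-25,18)])*.001
print(((proj(a,world(p,L))-[140,135]+.5)*6-.5).round())
q=[.4748,.2324,np.radians(192.1)]
B=np.array([(30,-5,51),(30,5,51),(-30,5,51)])*.001
print(((proj(a,world(q,B))-[140,135]+.5)*6-.5).round())
E
```

```text
[[ 65. 533.]
 [254. 561.]
 [356. 436.]
 [162. 365.]
 [274. 257.]
 [ 76. 511.]
 [ 90. 513.]]
[[127. 423.]
 [145. 425.]
 [197. 373.]]
```

Request:
step_arm:
  targets: "0 0 1.5 0; 0 0 1.5 0; 0 0 0.7 0; 0 0 0.3 0; 0 0 0 0; 0 0 0 0; 0 0 0 0"

```text
time_s: 7.9
tcp_pos: [0.4744, 0.2322, 0.1396]
ee_rot: [[-0.978, -0.209, 0.002], [-0.209, 0.978, 0.001], [-0.002, 0.001, -1.0]]
wrist_force: [-0.7, 0.4, -1.0]
gripper_width: 0.114
gripper_force: 30.0
```

Request:
step_arm:
  targets: "0 0.1 0 0; 0 0.1 0 0; 0 0 0 0; 0 0 0 0; 0 0 0 0"

```text
time_s: 8.32
tcp_pos: [0.4734, 0.2337, 0.1386]
ee_rot: [[-0.978, -0.209, 0.0], [-0.209, 0.978, 0.0], [-0.0, 0.0, -1.0]]
wrist_force: [-0.6, 0.2, -1.0]
gripper_width: 0.107
gripper_force: 30.0
```

Request:
step_arm:
  targets: "0 0.1 0 0; 0 0.1 0 0; 0 0 0 0; 0 0 0 0; 0 0 0 0"

```text
time_s: 8.73
tcp_pos: [0.4729, 0.2357, 0.1385]
ee_rot: [[-0.978, -0.209, -0.0], [-0.209, 0.978, -0.0], [0.0, -0.0, -1.0]]
wrist_force: [-0.1, 0.7, -1.0]
gripper_width: 0.117
gripper_force: 30.0
```

Request:
step_arm:
  targets: "0 0.1 0 0; 0 0.1 0 0; 0 0 0 0; 0 0 0 0; 0 0 0 0"

```text
time_s: 9.15
tcp_pos: [0.4725, 0.2376, 0.1385]
ee_rot: [[-0.978, -0.209, -0.0], [-0.209, 0.978, -0.0], [0.0, -0.0, -1.0]]
wrist_force: [0.3, 0.5, -0.7]
gripper_width: 0.115
gripper_force: 30.0
```

Request:
step_arm:
  targets: "0 0.1 0 0; 0 0 0 0; 0 0 0 0; 0 0 0 0"

```text
time_s: 9.48
tcp_pos: [0.4723, 0.2386, 0.1385]
ee_rot: [[-0.978, -0.209, -0.0], [-0.209, 0.978, -0.0], [0.0, -0.0, -1.0]]
wrist_force: [-0.2, 0.4, -1.1]
gripper_width: 0.119
gripper_force: 30.0
```

Request:
step_arm:
  targets: "0 0.1 0 0; 0 0 0 0; 0 0 0 0; 0 0 0 0"

```text
time_s: 9.82
tcp_pos: [0.4721, 0.2396, 0.1385]
ee_rot: [[-0.978, -0.209, -0.0], [-0.209, 0.978, -0.0], [0.0, -0.0, -1.0]]
wrist_force: [-0.1, -0.4, -0.5]
gripper_width: 0.111
gripper_force: 30.0
```

Request:
step_arm:
  targets: "0 0.1 0 0; 0 0 0 0; 0 0 0 0; 0 0 0 0"

```text
time_s: 10.15
tcp_pos: [0.4719, 0.2405, 0.1385]
ee_rot: [[-0.978, -0.209, -0.0], [-0.209, 0.978, -0.0], [0.0, -0.0, -1.0]]
wrist_force: [0.0, -0.2, -0.6]
gripper_width: 0.115
gripper_force: 30.0
```

Request:
step_arm:
  targets: "0 0.1 0 0; 0 0 0 0; 0 0 0 0; 0 0 0 0"

```text
time_s: 10.48
tcp_pos: [0.4717, 0.2413, 0.1385]
ee_rot: [[-0.978, -0.209, -0.0], [-0.209, 0.978, -0.001], [0.0, -0.001, -1.0]]
wrist_force: [0.5, -1.0, -0.5]
gripper_width: 0.113
gripper_force: 30.0
```

```bash
python3 - <<'E'
from h import *
go([.474,.2307,.138])
a=grab('scene','s5')
z=lambda i,x,y,w,h,s:cv2.resize(i[y:y+h,x:x+w],None,fx=s,fy=s,interpolation=cv2.INTER_CUBIC)
cv2.imwrite('pics/c7.png',z(a['frame'],145,175,60,55,10))
E
```

```text
t 10.48 tcp [0.4717 0.2413 0.1385] yang 102.07 zax [-0.    -0.001 -1.   ] F [ 0.5 -1.  -0.5] gw 0.113 30.0
d cm [-0.   -1.08  0.05]
```

View pics/c7.png

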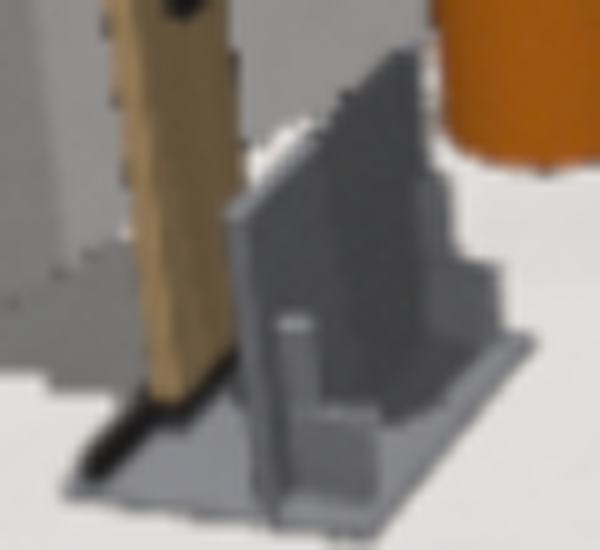

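The crop shows the board's foot (near bottom corner around crop (160,410)) on the plate side, right against the inner face of the lip, which runs from (90,470) to (150,405). I'll nudge it once more to confirm contact.

Request:
step_arm:
  targets: "0 0.1 0 0; 0 0 0 0; 0 0 0 0; 0 0 0 0"

```text
time_s: 10.87
tcp_pos: [0.4715, 0.2419, 0.1385]
ee_rot: [[-0.978, -0.209, -0.0], [-0.209, 0.978, -0.001], [0.001, -0.001, -1.0]]
wrist_force: [1.6, -4.2, 0.4]
gripper_width: 0.115
gripper_force: 30.0
```

Request:
step_arm:
  targets: "0 0.1 0 0; 0 0 0 0; 0 0 0 0; 0 0 0 0"

```text
time_s: 11.2
tcp_pos: [0.4713, 0.2424, 0.1386]
ee_rot: [[-0.978, -0.209, -0.001], [-0.209, 0.978, -0.002], [0.001, -0.002, -1.0]]
wrist_force: [2.2, -5.1, 0.1]
gripper_width: 0.115
gripper_force: 30.1
```

Contact with the lip is confirmed (5 N). I'll back off slightly and lower the board onto the base.

Request:
step_arm:
  targets: "0 -0.1 0 0; 0 -0.15 0 0; 0 0 0.1 0; 0 0 0.1 0; 0 0 0.1 0; 0 0 0 0; 0 0 0 0; 0 0 0 0"

```text
time_s: 11.87
tcp_pos: [0.4718, 0.2413, 0.1354]
ee_rot: [[-0.978, -0.209, 0.0], [-0.209, 0.978, 0.0], [-0.0, 0.0, -1.0]]
wrist_force: [0.0, -1.9, -2.0]
gripper_width: 0.111
gripper_force: 30.0
```

Request:
step_arm:
  targets: "0 0 0.1 0; 0 0 0 0; 0 0 0 0; 0 0 0 0"

```text
time_s: 12.2
tcp_pos: [0.4719, 0.2412, 0.1345]
ee_rot: [[-0.978, -0.209, 0.0], [-0.209, 0.978, 0.0], [-0.0, 0.0, -1.0]]
wrist_force: [0.4, -0.4, -0.3]
gripper_width: 0.114
gripper_force: 30.0
```

Request:
step_arm:
  targets: "0 0 0.1 0; 0 0 0 0; 0 0 0 0; 0 0 0 0"

```text
time_s: 12.53
tcp_pos: [0.472, 0.2412, 0.1345]
ee_rot: [[-0.978, -0.209, 0.001], [-0.209, 0.978, 0.0], [-0.001, 0.0, -1.0]]
wrist_force: [-1.3, -1.7, 5.0]
gripper_width: 0.111
gripper_force: 30.0
```

The board is standing on the base (5 N). I'll open a little, lift the fingers about 1 cm and tip the board towards the wall with the open fingers.

Request:
step_arm:
  targets: "0 0 -0.1 0; 0 0 0 0; 0 0 0 0; 0 0 0 0; 0 0 0 0; 0 0 0 0"
  claw: 3

```text
time_s: 13.03
tcp_pos: [0.4718, 0.2411, 0.1344]
ee_rot: [[-0.978, -0.209, -0.0], [-0.209, 0.978, 0.0], [0.0, 0.0, -1.0]]
wrist_force: [-0.0, -0.2, -0.2]
gripper_width: 0.334
gripper_force: 0.0
```

Request:
step_arm:
  targets: "0 0 -0.3 0; 0 0 -0.4 0; 0 0 -0.4 0; 0 0 0 0; 0 0 0 0"

```text
time_s: 13.45
tcp_pos: [0.472, 0.2412, 0.1461]
ee_rot: [[-0.978, -0.209, 0.001], [-0.209, 0.978, 0.001], [-0.001, 0.001, -1.0]]
wrist_force: [0.4, -0.5, 0.3]
gripper_width: 0.342
gripper_force: 0.0
```

Request:
step_arm:
  targets: "0 -0.3 0 0; 0 -0.3 0 0; 0 -0.3 0 0; 0 -0.3 0 0; 0 -0.3 0 0; 0 -0.3 0 0; 0 -0.3 0 0; 0 -0.3 0 0; 0 -0.3 0 0; 0 -0.3 0 0"

```text
time_s: 14.28
tcp_pos: [0.4781, 0.2113, 0.1455]
ee_rot: [[-0.978, -0.209, -0.0], [-0.209, 0.978, -0.0], [0.0, -0.0, -1.0]]
wrist_force: [-0.1, -0.2, -0.2]
gripper_width: 0.346
gripper_force: 0.0
```

```bash
python3 - <<'E'
from h import *
th=np.radians(192.1); y=np.array([-np.sin(th),np.cos(th)])
p=np.array([.4719,.2412])+.061*y
go([*p,.146])
a=grab('scene','s6')
z=lambda i,x,y,w,h,s:cv2.resize(i[y:y+h,x:x+w],None,fx=s,fy=s,interpolation=cv2.INTER_CUBIC)
cv2.imwrite('pics/c8.png',z(a['frame'],140,135,80,100,6))
E
```

```text
t 14.28 tcp [0.4781 0.2113 0.1455] yang 102.05 zax [-0. -0. -1.] F [-0.1 -0.2 -0.2] gw 0.346 0.0
d cm [-0.02 -3.05 -0.05]
```

View pics/c8.png

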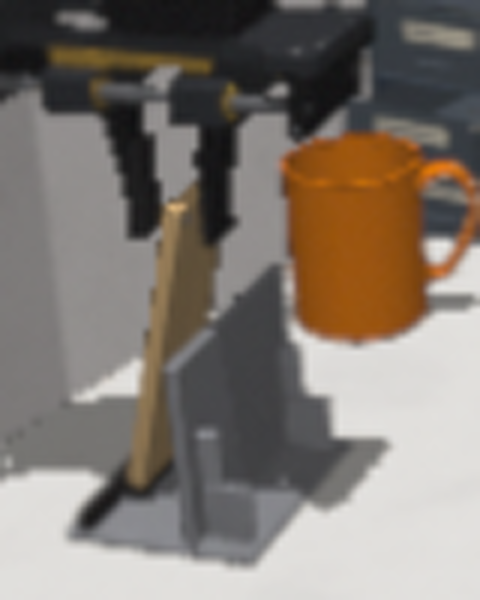

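The board now leans towards the wall-side finger with its foot still at the lip (crop (135,485)), and its top is at (180,205) between the fingers. I'll continue.

Request:
step_arm:
  targets: "0 -0.3 0 0; 0 -0.3 0 0; 0 -0.3 0 0; 0 -0.3 0 0; 0 -0.3 0 0; 0 -0.3 0 0; 0 -0.3 0 0; 0 -0.3 0 0; 0 -0.3 0 0; 0 -0.3 0 0; 0 0 0 0; 0 0 0 0"

```text
time_s: 15.33
tcp_pos: [0.4844, 0.1822, 0.1456]
ee_rot: [[-0.978, -0.209, 0.0], [-0.209, 0.978, 0.0], [-0.0, 0.0, -1.0]]
wrist_force: [0.2, -0.7, 0.9]
gripper_width: 0.339
gripper_force: 0.0
```

```bash
python3 - <<'E'
from h import *
go([.484,.1815,.146])
a=grab('scene','s7')
z=lambda i,x,y,w,h,s:cv2.resize(i[y:y+h,x:x+w],None,fx=s,fy=s,interpolation=cv2.INTER_CUBIC)
cv2.imwrite('pics/c9.png',z(a['frame'],140,135,80,100,6))
E
```

```text
t 15.33 tcp [0.4844 0.1822 0.1456] yang 102.04 zax [ 0.  0. -1.] F [ 0.2 -0.7  0.9] gw 0.339 0.0
d cm [ 0.05 -0.06 -0.04]
```

View pics/c9.png

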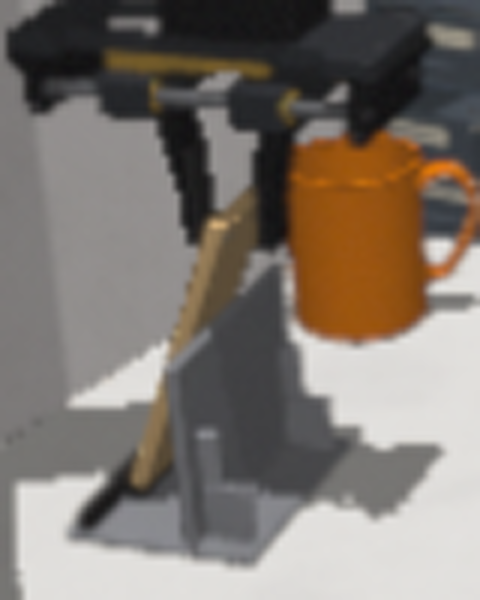

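The board is resting on the wall's top edge with its foot at the lip (crop (135,485)), and by the numbers both fingers are clear of it. I'll lift straight up.

Request:
step_arm:
  targets: "0 0 -0.5 0; 0 0 -0.7 0; 0 0 -1 0; 0 0 -1.5 0; 0 0 -2.5 0; 0 0 -2.5 0; 0 0 -2.5 0; 0 0 -2 0; 0 0 0 0; 0 0 0 0; 0 0 0 0"

```text
time_s: 16.3
tcp_pos: [0.4839, 0.1823, 0.2776]
ee_rot: [[-0.978, -0.209, -0.0], [-0.209, 0.978, 0.0], [0.0, 0.0, -1.0]]
wrist_force: [-0.5, 0.3, -0.8]
gripper_width: 0.345
gripper_force: 0.0
```

```bash
python3 - <<'E'
from h import *
go([.484,.1815,.146])
a=grab('scene','s8');b=grab('top','t8')
z=lambda i,x,y,w,h,s:cv2.resize(i[y:y+h,x:x+w],None,fx=s,fy=s,interpolation=cv2.INTER_CUBIC)
cv2.imwrite('pics/c10.png',np.hstack([z(a['frame'],145,155,70,80,6),z(b['frame'],112,175,60,80,6)]))
# predicted lean corners in the scene crop (stand shifted to lip contact)
p=[.4760,.2212,np.radians(192.1)]
L=[];t=np.radians(21.6)
for x in(.030,-.030):
  for w,l in((0,0),(-.01,0),(0,.17),(-.01,.17)):
    L.append((x-.0022,-.0155+l*np.sin(t)+w*np.cos(t),.006+l*np.cos(t)-w*np.sin(t)))
print(((proj(a,world(p,L))-[145,155]+.5)*6-.5).round().tolist())
E
```

```text
t 16.3 tcp [0.4839 0.1823 0.2776] yang 102.05 zax [-0.  0. -1.] F [-0.5  0.3 -0.8] gw 0.345 0.0
d cm [ 0.   -0.08 13.16]
[[109.0, 380.0], [92.0, 372.0], [192.0, 106.0], [173.0, 98.0], [161.0, 326.0], [144.0, 318.0], [244.0, 60.0], [226.0, 51.0]]
```

View pics/c10.png

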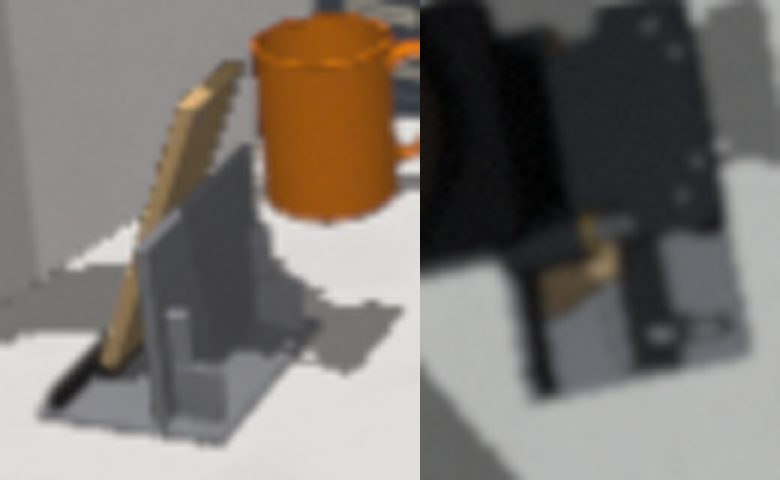

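The board leans on the wall's top edge with its top at crop (185,98), close to the predicted (182,102). Its foot is at the lip (115,360) and parallel to it, and the gripper is clear above. I'm handing the job in.

```bash
python3 -c "
from station import r
print(r.finish_job())"
```

```text
the job is handed in; nothing more can be done
None
```

The long board now leans squarely on the stand's wall with its foot just behind the lip, the short board was left standing in the rack, and I handed the job in at about 16 s with the gripper clear.

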